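Lock a filter cartridge onto a respirator blower

TASK

Fit the filter cartridge to the respirator blower on the bench: stand it in the collar with its lugs in the slots, press it down gently against the sprung seal without forcing it, turn it a quarter turn clockwise (seen from above) and let it spring up so that it clicks locked. Leave it locked and upright, let go, and do not disturb the other things on the bench.

Things in the scene. Friction and masses are not known exactly. Their poses are not given: they have to be found in the camera images.
- grip (a point): Loose white filter cartridge, about 0.16 kg: upright cylinder, 64 mm diameter, 60 mm tall, flat foot; on top a grip bar 56 mm long, 16 thick, 36 tall (96 mm in all). The point is on the axis in the bar, 82 mm above the foot, 14 mm below the bar's top. x along the bar, y across it, z up. Both ends alike: half a turn makes no difference. It starts standing on the bench.
- lug (a point): One of the cartridge's two square lugs, which stick out at its foot on opposite sides, in line with the grip bar's length. Each is 10 mm wide and 6 mm thick, its underside 6 mm above the foot, reaching 43 mm from the axis. The point is the lug's centre, 38 mm from the axis, 9 mm above the foot; axes as the grip's.
- port (a point): Fixed grey blower, housing 180 x 170 x 60 mm; a bare metal collar (92 mm outside, bore 69 mm) stands in the middle of its top. The point is on the collar's axis, on the housing's top face, 60 mm above the bench; x runs through both slots, z up; half a turn makes no difference. The collar sits on packing of unknown thickness: its rim is 30 to 50 mm above this point; find it by feel.
- slot (a point): Below one of the two opposite entry slots of the collar: 40 mm along x from the port point, at the same height. A slot is 14 mm wide, open from above and outward. It leads down to a track whose rigid floor is 18 mm below the rim. The track runs clockwise (from above) under a ledge whose underside is 10 mm below the rim, so the 6 mm lugs have 2 mm of play in height as they turn.
- pocket (a point): Below one of the two pockets that end the tracks, a quarter turn clockwise from the slots: 40 mm along -y from the port point, at the same height. A pocket is 14 mm wide, its roof 6 mm below the rim, a rigid end stop behind it. Let go there, the cartridge is sprung up 4 to 6 mm, lugs into the pockets (the click), and cannot turn back.
- seal_face (a point): Sprung rubber seal in the bore, which bears up on the cartridge's foot. Free, its face is 14 mm below the rim; this point is fixed to the housing, where the face would be with the thinnest packing (on the axis, 16 mm above the port point). Pressing takes 2.7 N to start and 0.9 N more per mm, 6 N when locked, 12 N with the lugs on the track floor. Keep the force on the blower under 35 N.
- bottle: Bystander: white plastic bottle, 56 mm across, 120 mm tall; origin under its centre.
- jar: Bystander: amber jar, 56 mm across, 70 mm tall; origin under its centre.
- dish: Bystander: shallow white bowl, 90 mm across, 30 mm tall; origin under its centre.
- driver: Bystander: screwdriver with black handle, lying on the bench along its x axis.
There are look-alikes about, which are no part of the job. Leave any blue or green look-alike of the part that bears grip alone.

How it is judged:
On the way, in this order (a step that is already met when the one before it is completed fails the run):
1. the cartridge, lugs in the slots and not yet turned, is pressed down on its seal (contact force between cartridge and blower above 6 N and horizontal distance between grip and port below 0.006 m and angle between the x axis of grip and the x axis of port, either way round below 0.2 rad), for 0.1 s.
2. the cartridge is turned a quarter turn while the seal bears on it (contact force between cartridge and blower above 6 N and angle between the x axis of grip and the y axis of port, either way round below 0.12 rad), for 0.1 s.
At the end, for the whole second after the job is handed in: Cartridge released, at rest and locked in the collar: bar a quarter turn from the slots (0.10 rad), on the axis within 6 mm, upright within 0.06 rad, grip 91 to 117 mm above the port point, clamped between seal and pockets (over 6 N in all; about 10 N locked, its weight alone under 2.3 N) (contact force between cartridge and blower above 6 N and z of grip in the frame of port between 0.091 and 0.117 m and angle between the x axis of grip and the y axis of port, either way round below 0.1 rad and horizontal distance between grip and port below 0.006 m and angle between grip's own z axis and vertical below 0.06 rad and linear speed of cartridge below 0.01 m/s and angular speed of cartridge below 0.1 rad/s); the robot touches nothing.
It fails at once if the cartridge is forced on the way: over 35 N between it and the blower before it nears the end of the turn (contact force between cartridge and blower above 35 N and angle between the x axis of grip and the y axis of port, either way round above 0.15 rad).
It fails at once if the cartridge is forced against the end stop: over 60 N between it and the blower (contact force between cartridge and blower above 60 N).
It fails at once if a bystander is disturbed (moved more than 20 mm) (distance of any of bottle, jar, dish, driver from where it was at the start of the episode above 0.02 m).
It also fails if it takes over 69 s, if anything falls off the work surface, if the arm or the gripper's body presses on something with over 40 N, if the wrist force passes 120 N, or if a joint passes its speed limit or range.

ROBOT

A 7-joint arm with a two-finger parallel gripper is mounted at the origin on the work surface. World frame = base frame: x ahead of the robot, y to its left, z up, the work surface at z = 0. Lengths are in m, angles in rad, forces in N, time in s.
With the tool pointing down it reaches from about 0.4 to 0.85 m from the base axis. Payload 6.9 kg.
Tool frame: the origin (TCP) lies midway between the tips of the shut fingers; the grasp point (between the pads) lies 19 mm behind it; z points along the fingers, y is the line along which they close (so a half turn about z gives the same grasp; the last joint's range is limited). The gripper opens to 85 mm and grips with 20 to 120 N. Pads are 22 mm wide; open, the fingers measure 114 mm over their backs; the gripper's body (76 mm by 85 mm) begins 54 mm behind the grasp point. The pads swing forward as they close: fully open they stand 13 mm farther back than shut.
Start: joints at [-1.006, 0.507, -0.238, 1.5, 0.126, 1.149, -0.155], TCP at [0.277, 0.56, 0.208] pointing down, gripper open.
Joint ranges: [-3.08, 3.08], [-0.24, 2.05], [-1.43, 1.35], [0, 2.5], [-1.52, 4.66], [0.17, 1.96], [-2.89, 2.89]. Speed limits (rad/s): [2.39, 2.39, 3.14, 3.14, 3.14, 3.14, 3.14].

INTERFACE

Orientations are given as a unit quaternion [w, x, y, z].
In Python, from rig import sensors, optics, sign_off gives the robot as it stands.
- The arm moves only by the tool move_arm, never from a script. Its argument "rows" is a list of rows, each an object with "grip": the opening, from 0 (shut) to 1 (fully open); "slide": the shift along the tool's x, y, z as a fraction of full scale, a list of three; "yaw": the turn about the tool's z as a fraction of full scale. In form: [{"grip": grip, "slide": [tx, ty, tz], "yaw": yaw}, ...]. A call has 1 to 12 rows; each row is the pose to reach, as a shift and turn from the pose commanded when the call began, along the tool's axes at that moment; what a row does not reach only later rows make up. Full scale, the value 1, is 0.5 m for a shift and 90 degrees for a turn. A row lasts 1/8 s, in which the tool goes at most 62.5 mm and 10.7 degrees, less where a joint would pass 70% of its speed; a pose out of reach is approached as far as the arm can. A call with a number of a shift or a turn outside -1 to 1 is refused whole. A call with a gripper value outside its range is refused whole. The fingers move at their own pace and stop on an object; "newtons" is the grip in N (left out, the last holds). Time passes only in rows, so rows that repeat a pose let the fingers close. It gives the time, the measured TCP pose, the force, the opening and the grip force at its end, in the units of the state.
- sensors.read_state(): the state, without advancing time (a new reading comes with each control period).
- optics.snapshot(name): name is "scene" or "top" or "wrist"; returns a dict with "color" (384x512x3 uint8, red, green, blue), "z_map" (384x512 float32, m along the optical axis (not along the pixel's ray), 0 where there is no reading), "mtx" (3x3 intrinsics, pixels), "camera_from_world" (4x4, takes a point from world to camera coordinates); the wrist camera has in their place "T_tool_cam" (4x4, takes a point from camera to tool coordinates, whose origin is the TCP and whose axes are the flange's). Camera axes: x right, y up, looking along -z (the intrinsics and any distortion apply to the point x, -y, -z); pixel columns grow to the right and rows downward; lengths in m; the calibration is good to about 2 mm. A picture is of the moment at which its call begins: read the wrist's pose just before it.
- sign_off(): hands the job in; it is judged then, once.
The state is a dict: "clock": time; "joint_positions": joint angles; "dq": joint speeds; "effort": joint torques, N m; "position": TCP position; "eef_rot": TCP orientation; "force": force on the tool from outside, world axes, zero at the start; "wrist_torque": the same for the moment, N m; "grip_width": opening from 0.0 (shut) to 1.0 (fully open); "grasp_force": force on a finger pad.
Only numpy, scipy, OpenCV 4.12 (cv2) and the standard library are available. Lean on these libraries where they do the work, as an engineer would, in place of code of your own. Each camera call takes 0.05 s, during which the arm holds its last target. There are 200 camera calls.

## Working session

There is one attempt and no reset: what is moved stays moved. The work goes in short steps, Python scripts to look and compute and a tool call to move; the robot and the scene stay as the last step left them, time stands still between calls to the robot, and variables do not carry over. Pictures are saved under pics/ and viewed, at most 10 in all, crops included, and the job is handed in when it is done.

Besides the shell and the picture viewer there is one more tool, called by a JSON object that holds its "name" and its "arguments". move_arm: Moves the arm, as the interface text tells. Its arguments: {"type":"object","properties":{"rows":{"type":"array","items":{"type":"object","properties":{"grip":{"type":"number"},"slide":{"type":"array","items":{"type":"number"}},"yaw":{"type":"number"}}}},"newtons":{"type":"number"}},"required":["rows"]}

```bash
ls; mkdir -p pics; cat > h.py <<'E'
import numpy as np, cv2
from rig import sensors, optics, sign_off
def snap(n):
    s=sensors.read_state(); d=optics.snapshot(n)
    if n=='wrist':
        w,x,y,z=s['eef_rot']
        from scipy.spatial.transform import Rotation as R
        T=np.eye(4);T[:3,:3]=R.from_quat([x,y,z,w]).as_matrix();T[:3,3]=s['position']
        d['wc']=T@d['T_tool_cam']
    else: d['wc']=np.linalg.inv(d['camera_from_world'])
    return d
def save(d,f): cv2.imwrite(f,cv2.cvtColor(d['color'],cv2.COLOR_RGB2BGR))
def ray(d,u,v):
    K=d['mtx']; r=np.array([(u-K[0,2])/K[0,0],-(v-K[1,2])/K[1,1],-1.]); 
    return d['wc'][:3,3],d['wc'][:3,:3]@r
def onz(d,u,v,h):
    o,r=ray(d,u,v); return o+r*(h-o[2])/r[2]
def dep(d,u,v):
    o,r=ray(d,u,v); return o+r*d['z_map'][int(round(v)),int(round(u))]
def cloud(d):
    K=d['mtx'];v,u=np.mgrid[:384,:512];z=d['z_map']
    P=np.stack([(u-K[0,2])/K[0,0]*z,-(v-K[1,2])/K[1,1]*z,-z],-1)
    return P@d['wc'][:3,:3].T+d['wc'][:3,3]
def tri(d1,p1,d2,p2):
    A=np.zeros((3,3));b=np.zeros(3)
    for d,p in((d1,p1),(d2,p2)):
        o,r=ray(d,*p);r=r/np.linalg.norm(r);M=np.eye(3)-np.outer(r,r);A+=M;b+=M@o
    return np.linalg.solve(A,b)
E
python3 - <<'E'
from h import *
a=snap('scene');b=snap('top')
im=np.vstack([a['color'],b['color']]);
save(a,'pics/scene0.png');save(b,'pics/top0.png')
print(a['mtx'],b['mtx'],a['wc'].round(3),b['wc'].round(3),[k for k in a])
s=sensors.read_state();print(s)
E
```

```text
pics
[[394.04079265   0.         261.51884961]
 [  0.         394.04079265 190.07432435]
 [  0.           0.           1.        ]] [[404.22355441   0.         258.37436216]
 [  0.         404.22355441 192.85588075]
 [  0.           0.           1.        ]] [[-0.342 -0.707  0.619  1.2  ]
 [ 0.94  -0.25   0.234  0.231]
 [-0.011  0.662  0.75   0.822]
 [ 0.     0.     0.     1.   ]] [[ 0.126  0.965 -0.229  0.345]
 [-0.992  0.124 -0.023 -0.011]
 [ 0.006  0.23   0.973  1.2  ]
 [ 0.     0.     0.     1.   ]] ['color', 'z_map', 'mtx', 'camera_from_world', 'wc']
{'clock': 0.1, 'joint_positions': array([-1.00548341,  0.50826286, -0.23758276,  1.50101622,  0.12567377,
        1.14891308, -0.15478839]), 'dq': array([ 3.93248999e-04, -3.11173892e-03, -1.86996292e-03, -1.37164273e-03,
        2.43764723e-03, -8.59845537e-05, -8.50101528e-04]), 'effort': array([-4.03346043e-03, -6.21829963e+01, -2.19464622e+00, -2.50202179e+01,
        1.23370666e-02,  7.82959251e-03,  6.59331022e-06]), 'position': array([0.27717979, 0.55963307, 0.2071185 ]), 'eef_rot': array([-1.93390157e-04,  2.27859364e-01,  9.73693720e-01, -7.82546945e-04]), 'force': array([ 0.44627586, -0.22652517,  0.15280273]), 'wrist_torque': array([ 0.06159578, -0.00081808, -0.00930793]), 'grasp_force': 0.0, 'grip_width': 0.9963884897740657}
```

View pics/top0.png

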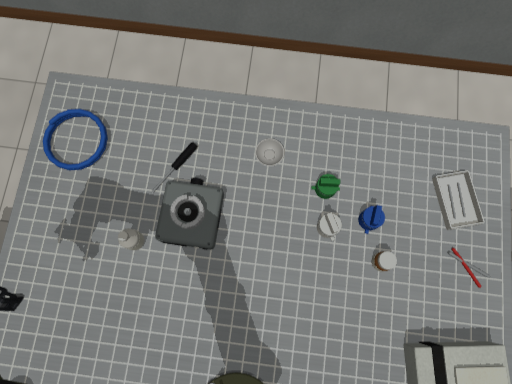

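View pics/scene0.png

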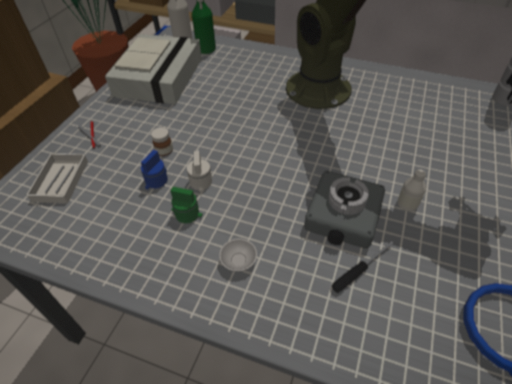

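Top view: the candidates are white at (330,225), blue at (373,218) and green at (327,186). White fits the description, because the blue and green ones are the look-alikes. The blower is at (190,213), the bottle at (127,238), the jar at (386,261), the dish at (270,152) and the driver at (184,156). The scene view shows the white cartridge at (198,172) and the collar at (347,195). I'll confirm with a crop and measure.

```bash
python3 - <<'E'
from h import *
a=snap('scene');b=snap('top')
c=lambda d,x,y,w:cv2.resize(d['color'][y-w:y+w,x-w:x+w],(400,300 if 0 else 400),interpolation=cv2.INTER_CUBIC)
im=np.hstack([c(b,335,215,45),c(b,190,213,45)])
cv2.imwrite('pics/crop1.png',im[...,::-1])
for n,d,(u0,u1,v0,v1) in (('top',b,(305,352,205,245)),('scene',a,(180,215,145,195))):
    P=cloud(d);m=np.zeros((384,512),bool);m[v0:v1,u0:u1]=1
    m&=(P[...,2]>.07)&(P[...,2]<.12); q=P[m]
    print(n,len(q))
    if len(q)>5:
        r=cv2.minAreaRect(q[:,:2].astype(np.float32)*1000);print(r,np.percentile(q[:,2],[5,50,95]),q.mean(0))
    m2=np.zeros((384,512),bool);m2[v0:v1,u0:u1]=1;m2&=(P[...,2]>.045)&(P[...,2]<.07);print('body',P[m2].mean(0))
P=cloud(b);m=np.zeros((384,512),bool);m[165:260,145:235]=1
for lo,hi in((.05,.07),(.08,.125)):
    mm=m&(P[...,2]>lo)&(P[...,2]<hi);q=P[mm]
    print(lo,len(q),cv2.minAreaRect(q[:,:2].astype(np.float32)*1000),cv2.minEnclosingCircle(q[:,:2].astype(np.float32)*1000),np.percentile(q[:,2],[5,50,95]),q.mean(0))
E
```

```text
top 157
((549.3145141601562, -198.55775451660156), (55.527889251708984, 17.108678817749023), 25.985187530517578) [0.07514461 0.09490472 0.10005048] [ 0.54860728 -0.19720121  0.09232977]
body [ 0.54543137 -0.19473462  0.05937193]
scene 207
((600.2186889648438, -187.50160217285156), (155.96347045898438, 33.25436019897461), 15.888036727905273) [0.07517112 0.09422829 0.09688633] [ 0.59480477 -0.18528141  0.0913376 ]
body [ 0.55838209 -0.19263608  0.05743422]
0.05 2718 ((539.8883666992188, 205.85667419433594), (169.62841796875, 197.6050567626953), 88.52284240722656) ((530.046630859375, 205.28660583496094), 116.50585174560547) [0.05399085 0.059538   0.06366427] [0.52631446 0.20278741 0.05934982]
0.08 637 ((530.6431884765625, 206.56617736816406), (90.86204528808594, 89.67938232421875), 86.73555755615234) ((531.4212036132812, 206.6482696533203), 46.84638595581055) [0.08054749 0.09188164 0.09790489] [0.53036251 0.20631043 0.08955991]
```

View pics/crop1.png

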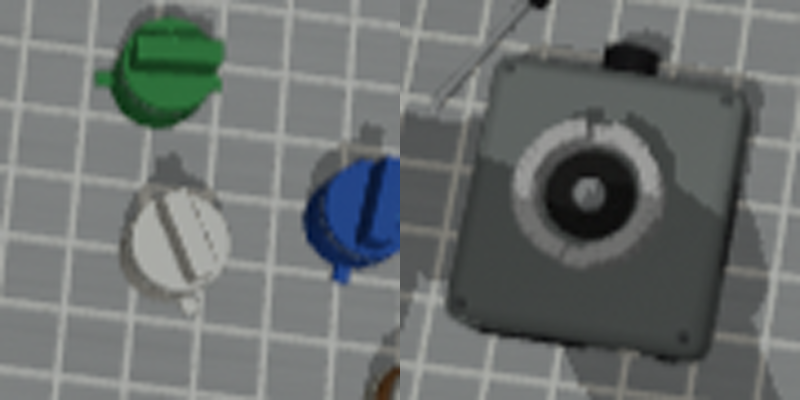

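The crop confirms white at top (330,225), bar direction about 26 to 30° in world. The collar slots show at the crop's (590,125) and (570,250), roughly along world x. I'll move over the blower for a close look with the wrist camera, pre-turning on the way.

{"name": "move_arm", "arguments": {"rows": [{"grip": 0.6, "slide": [-0.36, -0.22, -0.18], "yaw": -0.3}, {"grip": 0.6, "slide": [-0.36, -0.22, -0.18], "yaw": -0.3}, {"grip": 0.6, "slide": [-0.36, -0.22, -0.18], "yaw": -0.3}, {"grip": 0.6, "slide": [-0.71, -0.44, -0.18], "yaw": -0.58}, {"grip": 0.6, "slide": [-0.71, -0.44, -0.18], "yaw": -0.58}, {"grip": 0.6, "slide": [-0.71, -0.44, -0.18], "yaw": -0.58}, {"grip": 0.6, "slide": [-0.71, -0.44, -0.18], "yaw": -0.58}, {"grip": 0.6, "slide": [-0.71, -0.44, -0.18], "yaw": -0.58}, {"grip": 0.6, "slide": [-0.71, -0.44, -0.18], "yaw": -0.58}, {"grip": 0.6, "slide": [-0.71, -0.44, -0.18], "yaw": -0.58}]}}

```text
clock: 1.45
position: [0.4968, 0.2072, 0.2978]
eef_rot: [-0.0, -0.225, 0.974, 0.0]
force: [-0.2, 0.1, 0.5]
grip_width: 0.601
grasp_force: 0.0
```

```bash
python3 - <<'E'
from h import *
d=snap('wrist');save(d,'pics/w1.png');s=sensors.read_state()
print(s['joint_positions'].round(3),s['position'],s['eef_rot'].round(4),s['force'],s['wrist_torque'],s['clock']);print(d['T_tool_cam'].round(3),d['wc'].round(3),d['mtx'])
P=cloud(d);m=(P[...,2]>.08)&(P[...,2]<.125)&(np.hypot(P[...,0]-.53,P[...,1]-.206)<.06)
q=P[m];print(len(q),cv2.minEnclosingCircle(q[:,:2].astype(np.float32)*1000),np.percentile(q[:,2],[5,50,90,95]))
E
```

```text
[-0.186  0.318 -0.361  1.568  0.115  1.277  1.462] [0.4968744  0.20716746 0.29785462] [-1.000e-04 -2.252e-01  9.743e-01  3.000e-04] [ 0.5849655   0.64999401 -0.39527218] [-0.00913372  0.01973755 -0.0299981 ] 1.5
[[ 0.001  0.957  0.289  0.072]
 [ 1.    -0.001 -0.001  0.   ]
 [-0.     0.289 -0.957 -0.168]
 [ 0.     0.     0.     1.   ]] [[-0.439 -0.86  -0.259  0.432]
 [ 0.898 -0.42  -0.128  0.176]
 [ 0.001 -0.289  0.957  0.466]
 [ 0.     0.     0.     1.   ]] [[334.91760015   0.         251.38020624]
 [  0.         334.91760015 192.14991206]
 [  0.           0.           1.        ]]
4022 ((531.6637573242188, 208.0012664794922), 46.308712005615234) [0.0818496  0.09131452 0.09739239 0.09768838]
```

View pics/w1.png

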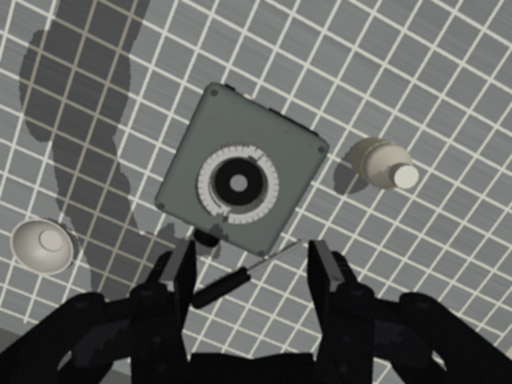

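The wrist view shows the collar centred at (238,182), slot notches at about (258,153) and (221,214), the bottle at (385,165) and the dish at (42,247). I'll measure the slot angle and centre numerically from the wrist and top views.

```bash
python3 - <<'E'
from h import *
for n in('wrist','top'):
    d=snap(n);P=cloud(d);q=P[(P[...,2]>.092)&(P[...,2]<.105)&(np.hypot(P[...,0]-.531,P[...,1]-.207)<.06)]
    h=np.median(q[:,2]); 
    # centre by fitting outer circle: angular max radii
    c=q[:,:2].mean(0)
    for _ in range(5):
        a=np.arctan2(*(q[:,:2]-c).T[::-1]);r=np.hypot(*(q[:,:2]-c).T);b=((a+np.pi)/(2*np.pi)*36).astype(int)%36
        o=np.array([q[b==i][r[b==i].argmax(),:2] for i in range(36) if (b==i).any()])
        A=np.c_[2*o,np.ones(len(o))];s=np.linalg.lstsq(A,(o**2).sum(1),rcond=None)[0];c=s[:2];R=np.sqrt(s[2]+c@c)
    print(n,'rim z',h,'c',c,'R',R)
    K=d['mtx'];cw=np.linalg.inv(d['wc'])
    g=cv2.cvtColor(d['color'],cv2.COLOR_RGB2GRAY).astype(np.float32)
    al=np.radians(np.arange(0,360,4));out=[];oz=[]
    for t in al:
        v=[];zz=[]
        for r in(.038,.040,.042):
            p=cw@np.array([c[0]+r*np.cos(t),c[1]+r*np.sin(t),h,1]);u=K[0,0]*p[0]/-p[2]+K[0,2];w=-K[1,1]*p[1]/-p[2]+K[1,2]
            v.append(cv2.getRectSubPix(g,(1,1),(float(u),float(w)))[0,0]);zz.append(P[int(round(w)),int(round(u)),2])
        out.append(np.mean(v));oz.append(np.mean(zz)*1000)
    print('gray',' '.join(f'{int(np.degrees(t))}:{x:.0f}/{z:.0f}' for t,x,z in zip(al,out,oz)))
E
```

```text
wrist rim z 0.09673258444368865 c [0.53155863 0.20794708] R 0.045979546306823216
gray 0:112/67 4:80/68 8:112/68 12:172/97 16:170/97 20:164/97 24:171/97 28:165/94 32:172/96 36:168/97 40:166/97 44:171/97 48:161/96 52:171/96 56:169/97 59:165/97 64:171/96 68:168/97 72:171/97 76:170/97 80:169/96 84:170/97 88:165/97 92:169/96 96:170/97 100:167/97 104:174/97 108:167/96 112:170/97 116:173/97 119:167/97 124:174/97 128:170/96 132:173/97 136:174/97 140:168/97 144:175/96 148:168/97 152:175/96 156:175/98 160:171/97 164:176/98 168:147/96 172:139/79 176:163/79 180:159/78 184:156/74 188:162/202 192:173/97 196:173/97 200:169/97 204:174/96 208:168/92 212:174/97 216:173/97 220:170/96 224:174/97 228:167/97 232:173/97 236:173/97 239:171/97 244:174/97 248:171/97 252:173/97 256:172/97 260:171/96 264:172/97 268:169/98 272:173/97 276:172/97 280:171/96 284:175/97 288:171/97 292:175/96 296:174/97 300:170/220 304:175/97 308:168/97 312:174/96 316:171/97 320:172/96 324:175/97 328:170/97 332:174/97 336:171/97 340:172/97 344:173/97 348:144/97 352:125/67 356:99/197
top rim z 0.09520482585507217 c [0.53006688 0.20610
[... 294 characters left out ...]
171/95 108:166/100 112:168/93 116:168/96 119:171/96 124:172/98 128:173/95 132:173/95 136:168/96 140:168/96 144:172/95 148:171/99 152:172/94 156:169/93 160:167/93 164:162/96 168:128/93 172:137/79 176:163/77 180:163/79 184:163/78 188:166/77 192:169/97 196:167/95 200:166/95 204:171/97 208:170/97 212:170/96 216:170/94 220:171/96 224:170/95 228:169/96 232:170/96 236:164/97 239:164/95 244:168/95 248:162/96 252:165/93 256:163/96 260:162/93 264:168/95 268:166/94 272:165/93 276:168/95 280:169/95 284:171/97 288:170/94 292:171/95 296:172/97 300:172/96 304:172/97 308:173/94 312:173/95 316:168/96 320:167/96 324:170/95 328:170/95 332:172/95 336:171/93 340:171/97 344:171/95 348:164/89 352:154/75 356:140/74
```

{"name": "move_arm", "arguments": {"rows": [{"grip": 0.6, "slide": [0.262, -0.774, 0.19], "yaw": 0}, {"grip": 0.6, "slide": [0.262, -0.774, 0.19], "yaw": 0}, {"grip": 0.6, "slide": [0.262, -0.774, 0.19], "yaw": 0}, {"grip": 0.6, "slide": [0.262, -0.774, 0.19], "yaw": 0}, {"grip": 0.6, "slide": [0.262, -0.774, 0.19], "yaw": 0}, {"grip": 0.6, "slide": [0.262, -0.774, 0.19], "yaw": 0}, {"grip": 0.6, "slide": [0.262, -0.774, 0.19], "yaw": 0}, {"grip": 0.6, "slide": [0.262, -0.774, 0.19], "yaw": 0}, {"grip": 0.6, "slide": [0.262, -0.774, 0.19], "yaw": 0}]}}

```text
clock: 2.72
position: [0.5491, -0.1985, 0.2028]
eef_rot: [0.0, -0.224, 0.975, 0.001]
force: [0.5, 0.2, 0.7]
grip_width: 0.597
grasp_force: 0.0
```

```bash
python3 - <<'E'
from h import *
d=snap('wrist');save(d,'pics/w2.png');s=sensors.read_state()
print(s['joint_positions'].round(3),s['position'],s['eef_rot'].round(4),s['force'],s['clock'])
P=cloud(d);m=(P[...,2]>.088)&(P[...,2]<.105)&(np.hypot(P[...,0]-.549,P[...,1]+.198)<.05)
q=P[m];v,u=np.nonzero(m);print(len(q),u.mean(),v.mean(),cv2.minAreaRect(q[:,:2].astype(np.float32)*1000),np.median(q,0),q.mean(0))
m=(P[...,2]>.05)&(P[...,2]<.066)&(np.hypot(P[...,0]-.549,P[...,1]+.198)<.05);q=P[m];print(len(q),cv2.minEnclosingCircle(q[:,:2].astype(np.float32)*1000),np.median(q[:,2]))
E
```

```text
[ 0.445  0.446 -0.215  1.621  0.103  1.086  2.227] [ 0.54922701 -0.19800818  0.20314926] [ 3.000e-04 -2.249e-01  9.744e-01  4.000e-04] [-0.24444628  0.30812707 -0.1145571 ] 2.775
1212 250.259900990099 180.63778877887788 ((550.7000122070312, -198.0546875), (55.77934646606445, 15.961687088012695), 27.4284725189209) [ 0.54898066 -0.19893636  0.09758811] [ 0.54933958 -0.19872634  0.0974457 ]
2401 ((550.6677856445312, -197.97235107421875), 32.18378829956055) 0.061702898042844956
```

View pics/w2.png

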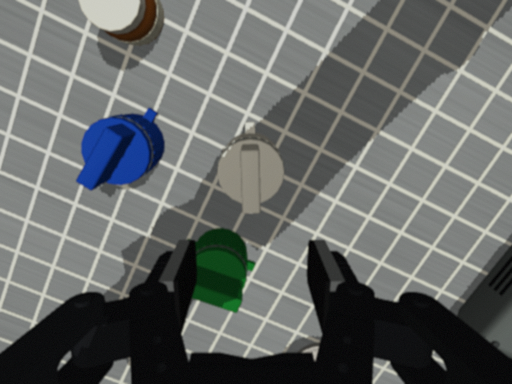

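The wrist view shows the white cartridge's bar centred at (250,181), midway between the fingers at (180/322), with blue at (120,150), green at (222,268) and the jar at (120,15). It stands at (0.5507,−0.198), bar 27.4°, top about 97 mm. Now I'll descend and grasp.

{"name": "move_arm", "arguments": {"rows": [{"grip": 0.6, "slide": [-0.003, -0.001, 0.1], "yaw": -0.015}, {"grip": 0.6, "slide": [-0.003, -0.001, 0.18], "yaw": -0.015}, {"grip": 0.6, "slide": [-0.003, -0.001, 0.24], "yaw": -0.015}, {"grip": 0.6, "slide": [-0.003, -0.001, 0.274], "yaw": -0.015}, {"grip": 0.6, "slide": [-0.003, -0.001, 0.274], "yaw": -0.015}, {"grip": 0.0, "slide": [-0.003, -0.001, 0.274], "yaw": -0.015}, {"grip": 0.0, "slide": [-0.003, -0.001, 0.274], "yaw": -0.015}, {"grip": 0.0, "slide": [-0.003, -0.001, 0.274], "yaw": -0.015}, {"grip": 0.0, "slide": [-0.003, -0.001, 0.274], "yaw": -0.015}, {"grip": 0.0, "slide": [-0.003, -0.001, 0.274], "yaw": -0.015}, {"grip": 0.0, "slide": [-0.003, -0.001, 0.274], "yaw": -0.015}, {"grip": 0.0, "slide": [-0.003, -0.001, 0.274], "yaw": -0.015}], "newtons": 60}}

```text
clock: 4.28
position: [0.5511, -0.1994, 0.0673]
eef_rot: [0.001, -0.235, 0.972, -0.0]
force: [-1.6, 2.1, 7.1]
grip_width: 0.158
grasp_force: 58.9
```

{"name": "move_arm", "arguments": {"rows": [{"grip": 0.0, "slide": [0, 0, -0.04], "yaw": 0}, {"grip": 0.0, "slide": [0, 0, -0.12], "yaw": 0}, {"grip": 0.0, "slide": [0, 0, -0.22], "yaw": 0}, {"grip": 0.0, "slide": [0, 0, -0.3], "yaw": 0}, {"grip": 0.0, "slide": [0, 0, -0.36], "yaw": 0}, {"grip": 0.0, "slide": [0, 0, -0.36], "yaw": 0}]}}

```text
clock: 5.03
position: [0.5515, -0.2002, 0.2486]
eef_rot: [0.002, -0.235, 0.972, -0.001]
force: [-0.0, 0.8, -1.4]
grip_width: 0.162
grasp_force: 59.0
```

```bash
cat > plan.py <<'E'
import sys
from h import *
from scipy.spatial.transform import Rotation as R
s=sensors.read_state();w,x,y,z=s['eef_rot'];M=R.from_quat([x,y,z,w]).as_matrix()
ya=np.degrees(np.arctan2(M[1,1],M[0,1]));print('yang',ya,'tilt',M[:,2].round(4),'pos',s['position'].round(4),'q',s['joint_positions'].round(2),'F',s['force'].round(2),'T',s['wrist_torque'].round(2),s['grip_width'],s['grasp_force'],s['clock'])
if len(sys.argv)>4:
    t=np.array(list(map(float,sys.argv[1:4])));dd=M.T@(t-s['position']);print('slide',(dd/.5).round(4),'yaw',round((ya-float(sys.argv[4]))/90,4))
E
python3 plan.py 0.531 0.207 0.23 90
```

```text
yang 117.18817814203476 tilt [ 0.005  -0.0018 -1.    ] pos [ 0.5515 -0.2002  0.2486] q [ 0.45  0.41 -0.22  1.54  0.1   1.19  2.26] F [-0.03  0.77 -1.42] T [-0.04  0.06  0.05] 0.16166907999153157 58.992775082588196 5.025
slide [-0.3356  0.7432  0.0355] yaw 0.3021
```

{"name": "move_arm", "arguments": {"rows": [{"grip": 0.0, "slide": [-0.08, 0.18, 0], "yaw": 0.1}, {"grip": 0.0, "slide": [-0.12, 0.28, 0], "yaw": 0.2}, {"grip": 0.0, "slide": [-0.17, 0.38, 0], "yaw": 0.3}, {"grip": 0.0, "slide": [-0.22, 0.49, 0], "yaw": 0.3}, {"grip": 0.0, "slide": [-0.27, 0.6, 0], "yaw": 0.3}, {"grip": 0.0, "slide": [-0.31, 0.69, 0.01], "yaw": 0.302}, {"grip": 0.0, "slide": [-0.336, 0.743, 0.02], "yaw": 0.302}, {"grip": 0.0, "slide": [-0.336, 0.743, 0.036], "yaw": 0.302}, {"grip": 0.0, "slide": [-0.336, 0.743, 0.036], "yaw": 0.302}, {"grip": 0.0, "slide": [-0.336, 0.743, 0.036], "yaw": 0.302}]}}

```text
clock: 6.28
position: [0.5301, 0.2057, 0.2276]
eef_rot: [-0.0, 0.001, 1.0, -0.0]
force: [1.0, 0.2, 0.2]
grip_width: 0.161
grasp_force: 59.0
```

```bash
python3 plan.py 0.531 0.207 0.2 90; python3 - <<'E'
from h import *
d=snap('wrist');save(d,'pics/w3.png')
P=cloud(d);np.save('P3.npy',P)
for lo,hi in((.23,.3),(.21,.23),(.16,.205),(.09,.1)):
    m=(P[...,2]>lo)&(P[...,2]<hi)&(np.hypot(P[...,0]-.531,P[...,1]-.207)<.06);q=P[m]
    if len(q)>10:
        v,u=np.nonzero(m);print(lo,hi,len(q),u.mean(),v.mean(),cv2.minAreaRect(q[:,:2].astype(np.float32)*1000),cv2.minEnclosingCircle(q[:,:2].astype(np.float32)*1000),np.median(q,0))
E
```

```text
yang 89.88841467983754 tilt [-4.e-04 -1.e-03 -1.e+00] pos [0.5301 0.2057 0.2276] q [-0.26  0.4  -0.23  1.62  0.1   1.13  1.06] F [0.99 0.16 0.2 ] T [-0.01 -0.06 -0.05] 0.16107195382355247 59.04565215110779 6.275
slide [-0.0017  0.0027  0.0552] yaw -0.0012
0.23 0.3 8868 251.56371222372576 262.42929634641405 ((523.7222290039062, 203.81948852539062), (58.33775329589844, 57.857147216796875), 50.822391510009766) ((521.3551025390625, 206.861328125), 37.5107421875) [0.52196113 0.20696795 0.26385066]
0.21 0.23 5145 252.56015549076773 208.21632653061224 ((521.7156982421875, 207.23318481445312), (63.10524368286133, 47.59967041015625), 88.94242095947266) ((529.3104248046875, 207.04049682617188), 31.887739181518555) [0.51943681 0.20862666 0.22207544]
0.16 0.205 1100 253.51909090909092 160.94727272727272 ((502.5292053222656, 209.5115509033203), (60.12908172607422, 30.952980041503906), 85.10948181152344) ((516.8843383789062, 208.28131103515625), 30.081701278686523) [0.49936505 0.2077426  0.18396458]
0.09 0.1 1790 252.85027932960895 151.7245810055866 ((515.4646606445312, 208.30233764648438), (92.0704345703125, 58.00541305541992), 88.81166076660156) ((531.6869506835938, 207.8193817138672), 46.18562316894531) [0.50711243 0.20098446 0.09673607]
```

View pics/w3.png

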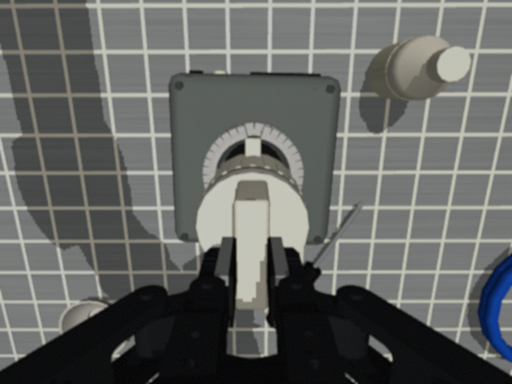

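The wrist view shows the cartridge held with its lug at (253,147), in line with the collar notch at (253,126). Both centres were measured in the same view, so the correction needed is about +2.4 mm in x and +0.8 mm in y. I'll descend to just above the rim.

{"name": "move_arm", "arguments": {"rows": [{"grip": 0.0, "slide": [-0.005, 0.002, 0.03], "yaw": 0}, {"grip": 0.0, "slide": [-0.005, 0.002, 0.07], "yaw": 0}, {"grip": 0.0, "slide": [-0.005, 0.002, 0.1], "yaw": 0}, {"grip": 0.0, "slide": [-0.005, 0.002, 0.116], "yaw": 0}, {"grip": 0.0, "slide": [-0.005, 0.002, 0.116], "yaw": 0}, {"grip": 0.0, "slide": [-0.005, 0.002, 0.116], "yaw": 0}, {"grip": 0.0, "slide": [-0.005, 0.002, 0.116], "yaw": 0}]}}

```text
clock: 7.2
position: [0.5327, 0.2086, 0.1705]
eef_rot: [0.001, -0.0, 1.0, 0.0]
force: [0.2, 0.0, -2.2]
grip_width: 0.159
grasp_force: 59.0
```

```bash
python3 plan.py; python3 - <<'E'
from h import *
d=snap('wrist');P=cloud(d);z0=sensors.read_state()['position'][2]
for lo,hi,R in((z0-.015,z0+.005,.032),(.0925,.1,.046)):
    m=(P[...,2]>lo)&(P[...,2]<hi)&(np.hypot(P[...,0]-.531,P[...,1]-.207)<.052);q=P[m]
    if len(q)>10:
        v,u=np.nonzero(m);print(len(q),cv2.minEnclosingCircle(q[:,:2].astype(np.float32)*1000),'x by edge',np.percentile(q[:,0],.3)+R,'ymid',np.percentile(q[:,1],[.3,99.7]).mean(),np.median(q,0))
cr=d['color'][100:330,130:380];cv2.imwrite('pics/w4.png',cv2.resize(cr,None,fx=2.4,fy=2.4,interpolation=cv2.INTER_CUBIC)[...,::-1])
E
```

```text
yang 90.02347528025521 tilt [ 1.1e-03  4.0e-04 -1.0e+00] pos [0.5327 0.2086 0.1705] q [-0.27  0.46 -0.22  1.7   0.12  1.    1.04] F [ 0.18  0.   -2.18] T [-0.01 -0.01  0.01] 0.15915726060780064 59.02649223804474 7.2
5107 ((532.19140625, 209.925537109375), 31.897546768188477) x by edge 0.5329879665689908 ymid 0.20994222545046515 [0.52223507 0.21138469 0.16494129]
2695 ((531.6646728515625, 207.68167114257812), 46.12794494628906) x by edge 0.5332954777195512 ymid 0.20778385741114946 [0.50775397 0.19640526 0.09673964]
```

View pics/w4.png

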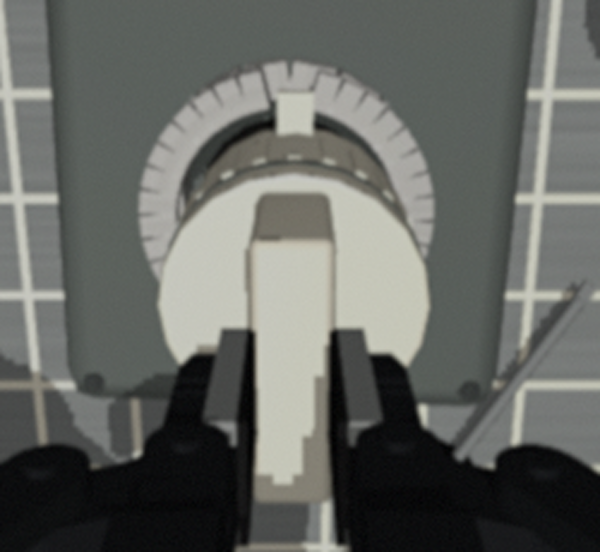

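The cropped wrist view shows the lug at (295,112), about 2 mm to the +y side of the slot, which spans (268–315). I'll correct y by −2.1 mm, then lower to about 10 mm below the rim.

{"name": "move_arm", "arguments": {"rows": [{"grip": 0.0, "slide": [0.001, -0.0042, 0.0], "yaw": 0}, {"grip": 0.0, "slide": [0.001, -0.0042, 0.0], "yaw": 0}, {"grip": 0.0, "slide": [0.001, -0.0042, 0.008], "yaw": 0}, {"grip": 0.0, "slide": [0.001, -0.0042, 0.014], "yaw": 0}, {"grip": 0.0, "slide": [0.001, -0.0042, 0.018], "yaw": 0}, {"grip": 0.0, "slide": [0.001, -0.0042, 0.02], "yaw": 0}, {"grip": 0.0, "slide": [0.001, -0.0042, 0.02], "yaw": 0}, {"grip": 0.0, "slide": [0.001, -0.0042, 0.02], "yaw": 0}]}}

```text
clock: 8.25
position: [0.5319, 0.2063, 0.16]
eef_rot: [0.0, -0.0, 1.0, 0.0]
force: [0.8, 0.1, -2.0]
grip_width: 0.163
grasp_force: 59.1
```

```bash
python3 plan.py; cat > rel.py <<'E'
from h import *
d=snap('wrist');P=cloud(d);z0=sensors.read_state()['position'][2]
for lo,hi in((z0-.015,z0+.005),(.0925,.1)):
    m=(P[...,2]>lo)&(P[...,2]<hi)&(np.hypot(P[...,0]-.531,P[...,1]-.207)<.052);q=P[m]
    if len(q)>10: print(len(q),cv2.minEnclosingCircle(q[:,:2].astype(np.float32)*1000),'ymid',np.percentile(q[:,1],[.3,99.7]).mean(),np.median(q,0))
E
python3 rel.py
```

```text
yang 90.0270861660539 tilt [ 1.e-04  0.e+00 -1.e+00] pos [0.5319 0.2063 0.16  ] q [-0.27  0.47 -0.22  1.72  0.12  0.97  1.04] F [ 0.77  0.07 -2.04] T [-0.01  0.02 -0.06] 0.16337353381988606 59.050912857055664 8.25
5086 ((531.46044921875, 207.69168090820312), 31.928396224975586) ymid 0.2077104947109233 [0.52153479 0.20871037 0.15440786]
2998 ((531.7839965820312, 207.88450622558594), 46.24141311645508) ymid 0.20778449860768045 [0.50767442 0.20076472 0.09675287]
```

Aligned to within 0.3 mm. I'll keep going down in small steps, watching the force.

{"name": "move_arm", "arguments": {"rows": [{"grip": 0.0, "slide": [0, 0, 0.005], "yaw": 0}, {"grip": 0.0, "slide": [0, 0, 0.01], "yaw": 0}, {"grip": 0.0, "slide": [0, 0, 0.014], "yaw": 0}, {"grip": 0.0, "slide": [0, 0, 0.018], "yaw": 0}, {"grip": 0.0, "slide": [0, 0, 0.018], "yaw": 0}, {"grip": 0.0, "slide": [0, 0, 0.018], "yaw": 0}]}}

```text
clock: 9.05
position: [0.5319, 0.2062, 0.1509]
eef_rot: [-0.0, -0.0, 1.0, -0.0]
force: [0.7, -0.4, -1.3]
grip_width: 0.163
grasp_force: 59.0
```

{"name": "move_arm", "arguments": {"rows": [{"grip": 0.0, "slide": [0, 0, 0.003], "yaw": 0}, {"grip": 0.0, "slide": [0, 0, 0.006], "yaw": 0}, {"grip": 0.0, "slide": [0, 0, 0.008], "yaw": 0}, {"grip": 0.0, "slide": [0, 0, 0.01], "yaw": 0}, {"grip": 0.0, "slide": [0, 0, 0.01], "yaw": 0}, {"grip": 0.0, "slide": [0, 0, 0.01], "yaw": 0}]}}

```text
clock: 9.8
position: [0.532, 0.2065, 0.1461]
eef_rot: [0.0, -0.0, 1.0, 0.0]
force: [0.5, 0.1, 3.1]
grip_width: 0.157
grasp_force: 59.6
```

{"name": "move_arm", "arguments": {"rows": [{"grip": 0.0, "slide": [0, 0, 0.003], "yaw": 0}, {"grip": 0.0, "slide": [0, 0, 0.006], "yaw": 0}, {"grip": 0.0, "slide": [0, 0, 0.008], "yaw": 0}, {"grip": 0.0, "slide": [0, 0, 0.008], "yaw": 0}, {"grip": 0.0, "slide": [0, 0, 0.008], "yaw": 0}]}}

```text
clock: 10.42
position: [0.5321, 0.2066, 0.1422]
eef_rot: [0.0, -0.0, 1.0, 0.0]
force: [-0.4, 0.3, 6.9]
grip_width: 0.161
grasp_force: 60.0
```

```bash
python3 plan.py
```

```text
yang 90.02996447034543 tilt [ 7.e-04  4.e-04 -1.e+00] pos [0.5321 0.2066 0.1422] q [-0.27  0.48 -0.22  1.74  0.13  0.93  1.03] F [-0.35  0.31  6.94] T [ 0.02  0.18 -0.04] 0.16078271807278322 59.96715009212494 10.425
```

{"name": "move_arm", "arguments": {"rows": [{"grip": 0.0, "slide": [0, 0, 0.002], "yaw": 0}, {"grip": 0.0, "slide": [0, 0, 0.004], "yaw": 0}, {"grip": 0.0, "slide": [0, 0, 0.005], "yaw": 0}, {"grip": 0.0, "slide": [0, 0, 0.005], "yaw": 0}, {"grip": 0.0, "slide": [0, 0, 0.005], "yaw": 0}]}}

```text
clock: 11.05
position: [0.5322, 0.2066, 0.14]
eef_rot: [0.0, -0.0, 1.0, 0.0]
force: [-0.2, 0.4, 8.9]
grip_width: 0.161
grasp_force: 60.2
```

```bash
python3 plan.py
```

```text
yang 90.03195960801678 tilt [ 1.e-03  5.e-04 -1.e+00] pos [0.5322 0.2066 0.14  ] q [-0.27  0.49 -0.22  1.75  0.13  0.92  1.03] F [-0.21  0.37  8.91] T [-0.04  0.34 -0.01] 0.16078985138357973 60.200393199920654 11.05
```

{"name": "move_arm", "arguments": {"rows": [{"grip": 0.0, "slide": [0, 0, 0.0012], "yaw": 0.0}, {"grip": 0.0, "slide": [0, 0, 0.0012], "yaw": 0.0}, {"grip": 0.0, "slide": [0, 0, 0.0012], "yaw": 0.04}, {"grip": 0.0, "slide": [0, 0, 0.0012], "yaw": 0.08}, {"grip": 0.0, "slide": [0, 0, 0.0012], "yaw": 0.12}, {"grip": 0.0, "slide": [0, 0, 0.0012], "yaw": 0.16}, {"grip": 0.0, "slide": [0, 0, 0.0012], "yaw": 0.2}, {"grip": 0.0, "slide": [0, 0, 0.0012], "yaw": 0.2}]}}

```text
clock: 12.05
position: [0.5327, 0.2064, 0.1396]
eef_rot: [0.001, 0.157, 0.988, 0.0]
force: [-0.6, 0.2, 8.6]
grip_width: 0.162
grasp_force: 60.2
```

```bash
python3 plan.py;python3 rel.py
```

```text
yang 71.97859190519416 tilt [ 2.1e-03  4.0e-04 -1.0e+00] pos [0.5327 0.2064 0.1396] q [-0.33  0.48 -0.13  1.75  0.08  0.92  0.77] F [-0.6   0.21  8.58] T [-0.15  0.03  0.03] 0.16214934061788636 60.24281859397888 12.05
5095 ((532.0116577148438, 208.00936889648438), 31.843109130859375) ymid 0.20802762046342693 [0.52229562 0.21679468 0.13413037]
3933 ((531.7864990234375, 207.73231506347656), 46.31853103637695) ymid 0.20776445640952496 [0.50924467 0.22497682 0.09674026]
```

Turning freely: forces are low and it stays centred. Continuing.

{"name": "move_arm", "arguments": {"rows": [{"grip": 0.0, "slide": [0, 0, 0], "yaw": 0.05}, {"grip": 0.0, "slide": [0, 0, 0], "yaw": 0.1}, {"grip": 0.0, "slide": [0, 0, 0], "yaw": 0.15}, {"grip": 0.0, "slide": [0, 0, 0], "yaw": 0.2}, {"grip": 0.0, "slide": [0, 0, 0], "yaw": 0.25}, {"grip": 0.0, "slide": [0, 0, 0], "yaw": 0.3}, {"grip": 0.0, "slide": [0, 0, 0], "yaw": 0.35}, {"grip": 0.0, "slide": [0, 0, 0], "yaw": 0.4}, {"grip": 0.0, "slide": [0, 0, 0], "yaw": 0.4}]}}

```text
clock: 13.22
position: [0.5327, 0.2063, 0.1396]
eef_rot: [0.001, 0.454, 0.891, 0.001]
force: [0.9, -0.8, 8.3]
grip_width: 0.158
grasp_force: 60.2
```

```bash
python3 plan.py;python3 rel.py
```

```text
yang 35.95477976836234 tilt [ 2.e-03  3.e-04 -1.e+00] pos [0.5327 0.2063 0.1396] q [-0.44  0.48  0.04  1.75 -0.02  0.91  0.24] F [ 0.9  -0.85  8.28] T [-0.16  0.11  0.01] 0.15791874060456879 60.24420440196991 13.225
5096 ((532.9366455078125, 208.45977783203125), 31.967805862426758) ymid 0.21082776508965811 [0.52157572 0.21867977 0.13412636]
3943 ((531.687255859375, 207.5323028564453), 46.31599044799805) ymid 0.20884410354175373 [0.51221911 0.23442537 0.09673821]
```

Now drifting 1.5 mm off the axis, so I'll correct it while turning on.

{"name": "move_arm", "arguments": {"rows": [{"grip": 0.0, "slide": [0, -0.003, 0], "yaw": 0.0}, {"grip": 0.0, "slide": [0, -0.0035, 0], "yaw": 0.05}, {"grip": 0.0, "slide": [0, -0.0035, 0], "yaw": 0.1}, {"grip": 0.0, "slide": [0, -0.0035, 0], "yaw": 0.15}, {"grip": 0.0, "slide": [0, -0.0035, 0], "yaw": 0.2}, {"grip": 0.0, "slide": [0, -0.0035, 0], "yaw": 0.25}, {"grip": 0.0, "slide": [0, -0.0035, 0], "yaw": 0.3}, {"grip": 0.0, "slide": [0, -0.0035, 0], "yaw": 0.3}]}}

```text
clock: 14.28
position: [0.5313, 0.2053, 0.1396]
eef_rot: [0.001, 0.65, 0.76, 0.001]
force: [-0.6, -1.2, 8.5]
grip_width: 0.162
grasp_force: 60.2
```

```bash
python3 plan.py;python3 rel.py
```

```text
yang 8.956478072250018 tilt [ 2.e-03  3.e-04 -1.e+00] pos [0.5313 0.2053 0.1396] q [-0.53  0.49  0.17  1.75 -0.1   0.91 -0.15] F [-0.6  -1.19  8.51] T [-0.05  0.18 -0.03] 0.1618978395136926 60.244349241256714 14.275
5096 ((532.0419311523438, 207.8655548095703), 31.87904167175293) ymid 0.21446335181848913 [0.52757443 0.21751851 0.13414843]
3710 ((531.6558227539062, 207.37083435058594), 46.29719543457031) ymid 0.21505522758921763 [0.52615328 0.23641498 0.09677119]
```

{"name": "move_arm", "arguments": {"rows": [{"grip": 0.0, "slide": [-0.001, -0.001, 0], "yaw": 0.04}, {"grip": 0.0, "slide": [-0.001, -0.001, 0], "yaw": 0.08}, {"grip": 0.0, "slide": [-0.001, -0.001, 0], "yaw": 0.1}, {"grip": 0.0, "slide": [-0.001, -0.001, 0], "yaw": 0.1}, {"grip": 0.0, "slide": [-0.001, -0.001, 0], "yaw": 0.1}, {"grip": 0.0, "slide": [-0.001, -0.001, 0], "yaw": 0.1}]}}

```text
clock: 15.08
position: [0.531, 0.2048, 0.1396]
eef_rot: [0.001, 0.707, 0.707, 0.001]
force: [-0.0, -0.2, 8.6]
grip_width: 0.157
grasp_force: 60.2
```

```bash
python3 plan.py;python3 rel.py
```

```text
yang 0.018282450570012834 tilt [ 2.2e-03  6.0e-04 -1.0e+00] pos [0.531  0.2048 0.1396] q [-0.55  0.49  0.22  1.76 -0.13  0.91 -0.28] F [-0.02 -0.19  8.63] T [-0.02  0.1   0.02] 0.1567484580723577 60.245593786239624 15.075
5088 ((532.0957641601562, 207.02317810058594), 31.89252471923828) ymid 0.21564246013304883 [0.53179543 0.2170672  0.1341924 ]
3673 ((531.7266235351562, 207.38706970214844), 46.294315338134766) ymid 0.2177914486912283 [0.53117429 0.23664504 0.09678172]
```

{"name": "move_arm", "arguments": {"rows": [{"grip": 0.0, "slide": [0, 0, -0.003], "yaw": 0}, {"grip": 0.0, "slide": [0, 0, -0.006], "yaw": 0}, {"grip": 0.0, "slide": [0, 0, -0.009], "yaw": 0}, {"grip": 0.0, "slide": [0, 0, -0.009], "yaw": 0}, {"grip": 0.0, "slide": [0, 0, -0.009], "yaw": 0}]}}

```text
clock: 15.75
position: [0.5307, 0.2048, 0.1437]
eef_rot: [0.0, 0.707, 0.707, 0.001]
force: [-0.4, -0.7, 6.0]
grip_width: 0.157
grasp_force: 59.9
```

```bash
python3 plan.py;python3 rel.py
```

```text
yang 0.014652638821257403 tilt [ 1.4e-03  4.0e-04 -1.0e+00] pos [0.5307 0.2048 0.1437] q [-0.55  0.48  0.22  1.75 -0.13  0.92 -0.28] F [-0.41 -0.66  5.98] T [ 0.07 -0.08 -0.05] 0.15693433145579183 59.90181863307953 15.75
5085 ((531.8200073242188, 207.44549560546875), 31.80162239074707) ymid 0.21580133285155612 [0.53247776 0.21715177 0.13820932]
3447 ((531.558349609375, 207.3259735107422), 46.35810089111328) ymid 0.21909568834220633 [0.531422   0.23704636 0.0967992 ]
```

The cartridge rose 4.1 mm with the lugs, more than the 2 mm of track play, so it's in the pockets. Releasing now.

{"name": "move_arm", "arguments": {"rows": [{"grip": 0.5, "slide": [0, 0, 0], "yaw": 0}, {"grip": 0.5, "slide": [0, 0, 0], "yaw": 0}, {"grip": 0.5, "slide": [0, 0, 0], "yaw": 0}, {"grip": 0.5, "slide": [0, 0, 0], "yaw": 0}, {"grip": 0.5, "slide": [0, 0, -0.04], "yaw": 0}, {"grip": 0.5, "slide": [0, 0, -0.1], "yaw": 0}, {"grip": 0.5, "slide": [0, 0, -0.18], "yaw": 0}, {"grip": 0.5, "slide": [0, 0, -0.26], "yaw": 0}, {"grip": 0.5, "slide": [0, 0, -0.26], "yaw": 0}, {"grip": 0.5, "slide": [0, 0, -0.26], "yaw": 0}]}}

```text
clock: 17.05
position: [0.5296, 0.2046, 0.2727]
eef_rot: [-0.0, 0.707, 0.707, -0.0]
force: [0.3, 0.6, -1.5]
grip_width: 0.501
grasp_force: 0.0
```

```bash
python3 plan.py; python3 - <<'E'
from h import *
d=snap('wrist');save(d,'pics/w5.png');P=cloud(d)
for lo,hi in((.17,.19),(.13,.15),(.0925,.1)):
    m=(P[...,2]>lo)&(P[...,2]<hi)&(np.hypot(P[...,0]-.531,P[...,1]-.207)<.055);q=P[m]
    if len(q)>10: print(lo,len(q),cv2.minAreaRect(q[:,:2].astype(np.float32)*1000),cv2.minEnclosingCircle(q[:,:2].astype(np.float32)*1000),np.median(q,0))
E
```

```text
yang 0.029062636829121337 tilt [-8.e-04 -2.e-04 -1.e+00] pos [0.5296 0.2046 0.2727] q [-0.57  0.38  0.24  1.55 -0.09  1.23 -0.32] F [ 0.33  0.6  -1.54] T [ 0.05  0.05 -0.  ] 0.5013000007709757 0.0 17.05
0.17 1255 ((532.1239624023438, 206.85891723632812), (55.1593132019043, 15.498724937438965), 89.71105194091797) ((531.853515625, 206.89083862304688), 28.103195190429688) [0.5318433  0.20846296 0.17472158]
0.13 2486 ((532.058349609375, 207.39346313476562), (61.69626235961914, 63.38797378540039), 87.70027160644531) ((532.0396728515625, 206.63304138183594), 31.96897315979004) [0.53096041 0.20935721 0.1387914 ]
0.0925 1616 ((531.8623046875, 208.49710083007812), (89.52758026123047, 89.50702667236328), 88.46723175048828) ((531.3856811523438, 207.22853088378906), 46.28559112548828) [0.52994955 0.23325381 0.09678595]
```

View pics/w5.png

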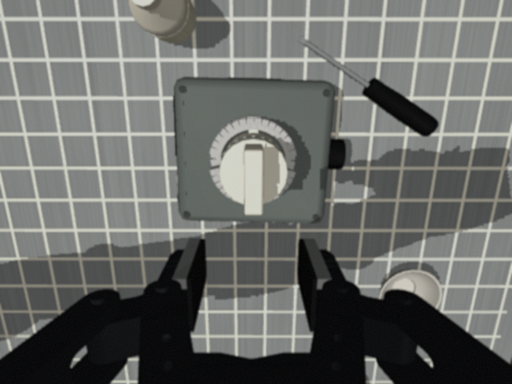

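The wrist view shows the released cartridge upright in the collar, bar at (253,180). The bar is at 89.7° to the slots and within 1 mm of the axis, and the foot is 18 mm below the rim, which is the locked height. Handing in.

```bash
python3 -c "
from rig import sign_off
print(sign_off())"
```

```text
the job is handed in; nothing more can be done
None
```

The cartridge is fitted, turned a quarter turn, sprung up into its pockets and released. By the wrist camera it stands upright at locked height, within 1 mm of the collar axis, and the job is handed in, though sign-off gave no verdict.

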